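# Vent the slide chamber, release its two catches in order and hold the gate wide

## Robot

A 7-joint arm with a two-finger parallel gripper is mounted at the origin on the work surface. World frame = base frame: x ahead of the robot, y to its left, z up, the work surface at z = 0. Lengths are in m, angles in rad, forces in N, time in s.
With the tool pointing down it reaches from about 0.425 to 0.95 m from the base axis. Payload 4.7 kg.
Tool frame: the origin (TCP) lies between the finger pads; the fingertips stand 25 mm ahead of it and the grasp point (between the pads) lies 6 mm ahead of it; z points along the fingers, y is the line along which they close (so a half turn about z gives the same grasp; the last joint's range is limited). The gripper opens to 85 mm and grips with 20 to 120 N. Pads are 22 mm wide; open, the fingers measure 114 mm over their backs; the gripper's body (76 mm by 85 mm) begins 54 mm behind the grasp point. The pads swing forward as they close: fully open they stand 13 mm farther back than shut.
Start: joints at [-1.277, 0.469, -0.049, 1.532, 0.024, 1.141, -0.082], TCP at [0.214, 0.64, 0.256] pointing down, gripper open.
Joint ranges: [-2.59, 2.59], [-0.33, 1.99], [-1.39, 1.29], [0.1, 2.45], [-1.04, 4.18], [0.21, 1.99], [-2.66, 2.66]. Speed limits (rad/s): [2.57, 2.57, 3.14, 3.14, 3.14, 3.14, 3.14].

## Interface

Orientations are given as a 3x3 rotation matrix whose columns are the frame's x, y, z axes.
In Python, from rig import * gives the robot as it stands. Calls block until the motion is done:
- movep(position, orientation): joint-space move of the TCP to a pose.
- move_l(position, attitude=None, feed=0.15, until_force=None): straight line of the TCP; attitude=None keeps the orientation; feed is the mean speed in m/s. With until_force (N) it stops when the force on the tool has changed by that much, and returns True; else False.
- move_joints(angles): joint-space move.
- command_gripper(opening, newtons=None): finger opening in m; newtons is the grip in N (None keeps the last); returns when the fingers have stopped.
- sleep(seconds).
- inverse_kinematics(position, orientation): joint angles nearest the present ones, or None.
- sense(): the state.
- camera(name): name is "scene" or "top" or "wrist"; returns (picture, depth): 420x560x3 uint8, red, green, blue; 420x560 float32, m along the optical axis (not along the pixel's ray), 0 where there is no reading.
- camera_params(name): a dict with "K" (3x3 intrinsics, pixels), "position" and "rotation" of the camera in the world; the wrist camera has in their place "tool_from_camera" (4x4, takes a point from camera to tool coordinates, whose origin is the TCP and whose axes are the flange's). Camera axes: x right, y down, z forward; pixel columns grow to the right and rows downward; lengths in m; the calibration is good to about 2 mm. A picture is of the moment at which its call begins: read the wrist's pose just before it. camera_params takes no time and is no camera call.
A pose or a line that the arm cannot do raises Unreachable and nothing moves.
- finish_job(): hands the job in; it is judged then, once.
The state is a dict: "time_s": time; "joint_pos": joint angles; "qd": joint speeds; "joint_efforts": joint torques, N m; "position": TCP position; "tcp_rot": TCP orientation; "wrist_force": force on the tool from outside, world axes, zero at the start; "ft_torque": the same for the moment, N m; "finger_gap": finger opening in m; "gripper_force": force on a finger pad.
Only numpy, scipy, OpenCV 4.12 (cv2) and the standard library are available. Lean on these libraries where they do the work, as an engineer would, in place of code of your own. Each camera call takes 0.05 s, during which the arm holds its last target. There are 200 camera calls.

## Task

On the white slide chamber, press the black vent plunger fully down to its stop, then squeeze the catch with the round posts until its tabs are well in, and only after that the catch with the flat paddles. Then swing the gate, which has an upright post to take hold of, past its detent and hold it wide open, about square to the chamber's front or beyond, and finish while still holding it there: do not let go. Leave the jar, the carton and the bottle where they stand.

Things in the scene. Friction and masses are not known exactly. Their poses are not given: they have to be found in the camera images.
- chamber: White bench-top slide chamber, closed roof, fixed to the bench: 180 mm deep (local x), 240 mm wide (local y), 120 mm high. Origin at the centre of its underside, z up. Its front, local -x, carries the gate and looks about to world -y (the robot's right), turned by up to 0.25 rad; local +y points about to the robot and is the hinge side.
- plunger_top (a point): centre of the top face of the black round vent plunger head (30 mm across, 10 mm thick) on a grey collar on the rear half of the roof; at rest 44 mm above the roof. Pressed straight down. Its place on the roof varies.
- plunger (a joint): how far the vent plunger is pressed, m: 0 up, 0.012 at its stop (the head then sits on its collar; 0.0105 counts as down). Spring: about 2 N to start, 7 N at the stop; it rises again when let go.
- round_mid (a point): Round pinch catch on the roof: two upright black tabs sliding towards each other along the chamber's y axis, centres 40 mm apart at rest, each a round post 14 mm across (54 mm over the outsides); tops 40 mm above the roof. Point midway between the tabs, 21 mm above the roof, axes as the chamber's. Steel bars run from the tabs to the gate. The two catches (100 mm apart) may change places.
- flat_mid (a point): Flat pinch catch on the roof: two upright black tabs sliding towards each other along the chamber's y axis, centres 40 mm apart at rest, each a paddle 10 mm thick (y) and 28 mm wide (x) (50 mm over the outsides); tops 40 mm above the roof. Point midway between the tabs, 21 mm above the roof, axes as the chamber's. Steel bars run from the tabs to the gate. The two catches (100 mm apart) may change places.
- round_far (a joint): Round catch, tab on the side away from the hinge (local -y): how far it is pushed in to the catch's middle, m: 0 at rest (starts at 0 to 0.001), 0.012 at its stop. Stiff (about 3 N), stays where it is left. Squeezed in from 0.0065 on; both tabs of a catch must be, or their bolts still hook the gate.
- round_near (a joint): Round catch, tab on the side of the hinge (local +y): how far it is pushed in to the catch's middle, m: 0 at rest (starts at 0 to 0.001), 0.012 at its stop. Stiff (about 3 N), stays where it is left. Squeezed in from 0.0065 on; both tabs of a catch must be, or their bolts still hook the gate.
- flat_far (a joint): Flat catch, tab on the side away from the hinge (local -y): how far it is pushed in to the catch's middle, m: 0 at rest (starts at 0 to 0.001), 0.012 at its stop. Stiff (about 3 N), stays where it is left. Squeezed in from 0.0065 on; both tabs of a catch must be, or their bolts still hook the gate.
- flat_near (a joint): Flat catch, tab on the side of the hinge (local +y): how far it is pushed in to the catch's middle, m: 0 at rest (starts at 0 to 0.001), 0.012 at its stop. Stiff (about 3 N), stays where it is left. Squeezed in from 0.0065 on; both tabs of a catch must be, or their bolts still hook the gate.
- gate_post (a point): on the axis of the black round upright post (16 mm across, from 12 to 67 mm above the roof) on the gate's top edge near its free end; the point is 40 mm above the roof, 217 mm from the hinge axis. Steel keeper arms up to 11 mm above the roof lie close behind it. The gate is an aluminium plate 250 mm long, 12 mm thick, in front of the chamber.
- hinge (a point): point on the gate's upright hinge axis, 40 mm above the roof, at the height of gate_post (the pin stands beside the chamber's near front corner).
- gate (a joint): gate angle, rad: 0 shut, 1.6 at its open stop. Opening swings the free end away from the chamber, clockwise seen from above. A spring pulls it shut (0.09 N m shut, 0.5 N m wide open: 2.5 N at the post); from about 0.48 to 0.72 rad it rides over a sprung detent ball (up to about 4 N more at the post). Let go, it swings back.
- jar: bystander: clear capped specimen jar, 56 mm across, 75 mm high, loose, origin at the centre of its underside.
- carton: bystander: cardboard carton 80 x 60 x 50 mm, loose, origin at the centre of its underside.
- reagent: bystander: brown bottle, 60 mm across, 130 mm high, loose, origin at the centre of its underside.

How it is judged:
On the way, in this order (a step that is already met when the one before it is completed fails the run):
1. the vent plunger is pressed down to its stop (value of joint plunger above 0.0105 m), for 0.1 s.
2. both tabs of the round catch are squeezed in (value of joint each of round_far, round_near above 0.0065 m), for 0.2 s.
3. both tabs of the flat catch are squeezed in (value of joint each of flat_far, flat_near above 0.0065 m), for 0.2 s.
4. the gate is swung past its detent (value of joint gate above 0.85 rad).
At the end, for the whole second after the job is handed in: gate open at least 1.3 rad and still (under 0.1 rad/s), the fingers pressing on it with at least 0.5 N; all four catch tabs in by at least 6 mm, vent plunger up again (within 3 mm), jar, carton and bottle within 30 mm of their start (value of joint gate above 1.3 rad and velocity of joint gate between -0.1 and 0.1 rad/s and contact force between the fingers and gate above 0.5 N and value of joint each of round_far, round_near, flat_far, flat_near above 0.006 m and value of joint plunger below 0.003 m and distance of each of jar, carton, reagent from where it was at the start of the episode below 0.03 m); the arm keeps its last pose, push and grip.
It fails at once if a tab of the flat catch is pushed in while the round catch is not yet squeezed in (value of joint any of flat_far, flat_near above 0.0065 m and not (value of joint each of round_far, round_near above 0.006 m)).
It fails at once if jar, carton or bottle is shifted by more than 30 mm or tipped (distance of any of jar, carton, reagent from where it was at the start of the episode above 0.03 m or angle between any of jar, carton, reagent's own z axis and vertical above 0.4 rad).
It also fails if it takes over 64 s, if anything falls off the work surface, if the arm or the gripper's body presses on something with over 40 N, if the wrist force passes 120 N, or if a joint passes its speed limit or range.

## Working session

There is one attempt and no reset: what is moved stays moved. The work goes in short steps, each a Python script; the robot and the scene stay as the last script left them, time stands still between calls to the robot, and variables do not carry over. Pictures are saved under pics/ and viewed, at most 10 in all, crops included, and the job is handed in when it is done.

```bash
mkdir -p pics; ls
python3 - <<'E'
from rig import *
import cv2, numpy as np
for n in ("top","scene"):
    im,d=camera(n); cv2.imwrite(f"pics/{n}0.png",im[:,:,::-1]); np.save(f"{n}_d.npy",d)
    p=camera_params(n); print(n,np.round(p["K"],1).tolist(),np.round(p["position"],3),np.round(p["rotation"],3).tolist())
print(camera_params("wrist")); s=sense(); print(s["time_s"],s["position"],s["tcp_rot"])
E
```

```text
pics
top [[394.3, 0.0, 275.6], [0.0, 394.3, 208.3], [0.0, 0.0, 1.0]] [0.447 0.056 0.889] [[-0.044, -0.979, 0.201], [-0.999, 0.043, -0.007], [-0.002, -0.201, -0.979]]
scene [[442.4, 0.0, 283.2], [0.0, 442.4, 194.1], [0.0, 0.0, 1.0]] [ 1.124 -0.526  0.695] [[0.747, 0.405, -0.527], [0.665, -0.437, 0.606], [0.014, -0.803, -0.596]]
{'K': array([[326.75914759,   0.        , 273.87742641],
       [  0.        , 326.75914759, 207.03897809],
       [  0.        ,   0.        ,   1.        ]]), 'tool_from_camera': array([[-8.22008469e-04, -9.59011377e-01, -2.83366376e-01,
         7.10867239e-02],
       [ 9.99999535e-01, -6.45571726e-04, -7.16025168e-04,
        -8.54148951e-05],
       [ 5.03742962e-04, -2.83366833e-01,  9.59011462e-01,
        -1.18026714e-01],
       [ 0.00000000e+00,  0.00000000e+00,  0.00000000e+00,
         1.00000000e+00]])}
0.1 [0.21396422 0.63969507 0.25538972] [[-9.48368491e-01  3.17170327e-01 -4.34973875e-04]
 [ 3.17170606e-01  9.48367065e-01 -1.64828995e-03]
 [-1.10273766e-04 -1.70114718e-03 -9.99998547e-01]]
```

View pics/top0.png

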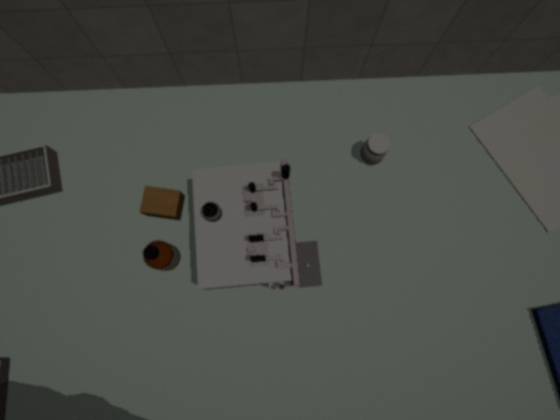

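View pics/scene0.png

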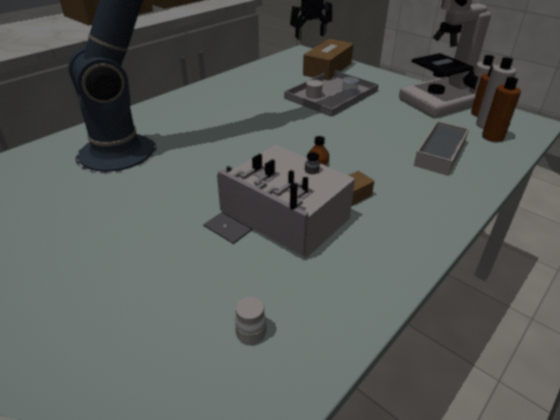

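The top view shows the chamber roof at about (195–295, 165–285), with the plunger at (210,211). The round catch is at about (252,187)/(253,207) and the flat one at (256,238)/(258,258). The gate post is at (286,172) and the hinge near (283,287). The jar (375,150), carton (162,202) and bottle (158,254) all stand clear of the gate's swing. Next I'll compute rough positions and look from above with the wrist camera.

```bash
cat > h.py <<'E'
from rig import *
import cv2, numpy as np
def cast(uv,z,K,pos,R):
    r=R@np.linalg.inv(K)@np.array([uv[0],uv[1],1.]); return pos+r*(z-pos[2])/r[2]
def wristcam():
    s=sense(); im,d=camera("wrist"); p=camera_params("wrist"); T=np.eye(4); T[:3,:3]=s["tcp_rot"]; T[:3,3]=s["position"]
    W=T@p["tool_from_camera"]; return im,d,p["K"],W[:3,3],W[:3,:3]
def att(a):  # tool down, tool y axis along world angle a
    y=np.array([np.cos(a),np.sin(a),0]); z=np.array([0,0,-1.]); return np.column_stack([np.cross(y,z),y,z])
E
cat > a.py <<'E'
from h import *
p=camera_params("top"); P=(p["K"],p["position"],p["rotation"])
for n,uv,z in [("plunger",(210,211),.164),("r1",(252,187),.16),("r2",(253,207),.16),("f1",(256,238),.16),("f2",(258,258),.16),("post",(286,170),.187),("hinge",(282,286),.12),("jar",(377,142),.075),("carton",(162,200),.05),("bottle",(152,253),.13)]:
    print(n,np.round(cast(uv,z,*P),3))
a=np.arctan2(0.12,1.0)
c=(cast((252,187),.16,*P)+cast((258,258),.16,*P))/2
# camera sits ahead of tool along tool x; put tool high
for ang in (np.pi/2,-np.pi/2,0,np.pi):
    for dz in (.40,.36,.33):
        R=att(ang); pos=np.array([c[0],c[1],0])-R[:,0]*0.0; pos=np.r_[pos[:2],dz]
        q=inverse_kinematics(pos,R); print(ang,dz,None if q is None else np.round(q,2))
E
python3 a.py
```

```text
plunger [0.596 0.174 0.164]
r1 [0.64  0.094 0.16 ]
r2 [0.601 0.093 0.16 ]
f1 [0.542 0.089 0.16 ]
f2 [0.505 0.087 0.16 ]
post [0.663 0.028 0.187]
hinge [0.453 0.045 0.12 ]
jar [ 0.752 -0.178  0.075]
carton [0.649 0.297 0.05 ]
bottle [0.526 0.291 0.13 ]
1.5707963267948966 0.4 [-0.51  0.22  0.35  1.58 -0.08  1.36  1.42]
1.5707963267948966 0.36 [-0.5   0.24  0.33  1.64 -0.08  1.27  1.42]
1.5707963267948966 0.33 [-0.49  0.26  0.32  1.69 -0.09  1.21  1.43]
-1.5707963267948966 0.4 [-0.82  0.26  0.75  1.59 -0.18  1.36 -1.62]
-1.5707963267948966 0.36 [-0.82  0.28  0.75  1.66 -0.2   1.28 -1.6 ]
-1.5707963267948966 0.33 [-0.81  0.3   0.75  1.7  -0.22  1.22 -1.58]
0 0.4 [-0.68  0.23  0.57  1.59 -0.13  1.36 -0.1 ]
0 0.36 [-0.67  0.25  0.55  1.65 -0.14  1.28 -0.09]
0 0.33 [-0.66  0.27  0.54  1.69 -0.15  1.22 -0.08]
3.141592653589793 0.4 [ 0.6   0.44 -1.17  1.52  0.4   1.46  2.56]
3.141592653589793 0.36 [ 0.6   0.47 -1.17  1.58  0.43  1.39  2.53]
3.141592653589793 0.33 [ 0.6   0.49 -1.17  1.63  0.46  1.34  2.5 ]
```

```bash
cat > b.py <<'E'
from h import *
R=att(0.05); movep([0.572,0.10,0.36],R)
im,d,K,p,W=wristcam(); np.savez("w1.npz",im=im,d=d,K=K,p=p,W=W)
g=cv2.convertScaleAbs(im,alpha=2.2); cv2.imwrite("pics/w1.png",g[:,:,::-1])
m=(im.max(2)<35).astype(np.uint8)
n,l,st,ce=cv2.connectedComponentsWithStats(m)
for i in range(1,n):
    if 60<st[i,4]<6000: print(st[i],np.round(ce[i],1),np.round(cast(ce[i],.16,K,p,W),4))
print(sense()["time_s"])
E
python3 b.py
```

```text
[294  95  32  33 796] [309.5 111.2] [0.602  0.1743 0.16  ]
[204 176  15  33 412] [211. 192.] [0.51   0.0918 0.16  ]
[243 177  11  32 319] [247.8 192.7] [0.5468 0.093  0.16  ]
[300 183  14  20 204] [306.3 192.5] [0.6052 0.0962 0.16  ]
[335 183  18  20 228] [343.2 192.7] [0.6421 0.098  0.16  ]
[166 210  11  14  69] [172.6 217.1] [0.4706 0.0633 0.16  ]
2.4833
```

View pics/w1.png

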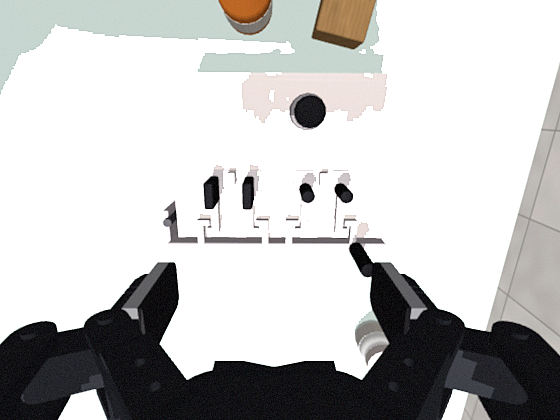

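The wrist view shows the plunger head at (309,111), the flat tabs at (211,192)/(248,193) and the round posts at (306,192)/(343,193). The gate post leans across (352–370, 245–272), and the hinge is at about (172,217). I'll use depth to pick out the tops.

```bash
cat > c.py <<'E'
import numpy as np, cv2
f=np.load("w1.npz"); im,d,K,p,W=[f[k] for k in("im","d","K","p","W")]
v,u=np.mgrid[:420,:560]; r=np.stack([(u-K[0,2])/K[0,0],(v-K[1,2])/K[1,1],np.ones_like(u)],-1)*d[...,None]
X=r@W.T+p; ok=(d>0)
print("roof z",np.median(X[(X[...,0]>.48)&(X[...,0]<.65)&(X[...,1]>.12)&(X[...,1]<.15)&ok][:,2]))
dark=(im.max(2)<60)&ok&(v<290)
for n,b in dict(pl=(290,90,330,130),f2=(200,170,225,215),f1=(238,170,260,215),r2=(295,178,318,208),r1=(330,178,358,208),post=(340,235,380,285),hinge=(155,200,190,245)).items():
    m=np.zeros_like(ok); m[b[1]:b[3],b[0]:b[2]]=1; m&=dark
    if m.sum()<5: print(n,"none"); continue
    z=X[m][:,2]; zt=np.percentile(z,95); t=m&(X[...,2]>zt-.006)&(X[...,2]<zt+.004)
    print(n,"ztop %.4f"%zt,t.sum(),"mean",X[t].mean(0).round(4),"min",X[t].min(0).round(4),"max",X[t].max(0).round(4))
roof=ok&(abs(X[...,2]-.12)<.012)&(v<290)
q=X[roof][:,:2]; box=cv2.minAreaRect((q*1000).astype(np.float32)); print(box)
E
python3 c.py
```

```text
roof z 0.12126087335243935
pl ztop 0.1657 810 mean [0.6014 0.1739 0.1643] min [0.5871 0.16   0.1606] max [0.6163 0.1878 0.167 ]
f2 ztop 0.1614 249 mean [0.5075 0.0884 0.1601] min [0.5028 0.0749 0.1559] max [0.512  0.1013 0.1626]
f1 ztop 0.1614 240 mean [0.5459 0.0905 0.1602] min [0.5408 0.077  0.1558] max [0.5505 0.103  0.1627]
r2 ztop 0.1616 136 mean [0.6064 0.0929 0.1602] min [0.6002 0.0862 0.1562] max [0.6134 0.0985 0.1629]
r1 ztop 0.1615 138 mean [0.645  0.0947 0.1601] min [0.6386 0.0885 0.1557] max [0.6515 0.1002 0.1621]
post ztop 0.3567 153 mean [0.6148 0.11   0.3548] min [0.6142 0.1031 0.3507] max [0.6161 0.1148 0.3602]
hinge ztop 0.1270 89 mean [0.46   0.0349 0.1252] min [0.4499 0.0221 0.1211] max [0.4782 0.0494 0.1305]
((571.708984375, 113.06659698486328), (257.0354309082031, 193.82859802246094), 2.856494426727295)
```

```bash
cat > d.py <<'E'
from h import *
a=0.047; R=att(a)
command_gripper(0.0)
movep([.6014,.1739,.215],R)
hit=move_l([.6014,.1739,.168],feed=.03,until_force=14); s=sense(); print("plunger",hit,s["position"],s["wrist_force"])
sleep(.3)
move_l([.6014,.1739,.25],feed=.15)
command_gripper(.072,30)
for n,c in (("round",(.6257,.0938)),):
    movep([*c,.24],R); hit=move_l([*c,.158],feed=.08,until_force=10); print(n,hit,sense()["position"])
    command_gripper(.022,30); sleep(.3); s=sense(); print(s["finger_gap"],s["gripper_force"],s["wrist_force"],s["position"])
    command_gripper(.072); move_l([*c,.25])
im,d,K,p,W=wristcam(); np.savez("w2.npz",im=im,d=d,K=K,p=p,W=W)
cv2.imwrite("pics/w2.png",im[:,:,::-1])
print(sense()["time_s"])
E
python3 d.py
```

```text
plunger True [0.60140258 0.1738859  0.1773417 ] [-2.31071953 -1.0372333   6.79995987]
round False [0.62618518 0.09379545 0.15865342]
0.02768771434829065 29.985235333442688 [-3.6838973   0.43886275  8.80489176] [0.62546474 0.09393073 0.1594181 ]
10.4583
```

View pics/w2.png

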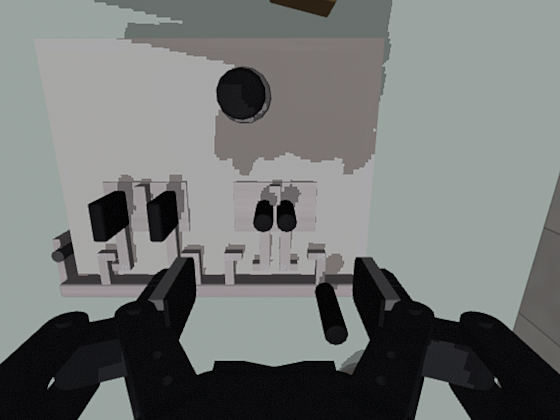

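The round posts are now close together at about (263,215) and (286,215), and the finger gap closed to the stops. The plunger at (243,95) is back up. The gate post runs from (322,285) to (337,335). Next is the flat catch, with positions re-measured from this view.

```bash
cat > e.py <<'E'
from h import *
def tops(fn,boxes):
    f=np.load(fn); im,d,K,p,W=[f[k] for k in("im","d","K","p","W")]
    v,u=np.mgrid[:420,:560]; X=(np.stack([(u-K[0,2])/K[0,0],(v-K[1,2])/K[1,1],np.ones_like(u)],-1)*d[...,None])@W.T+p
    o={}
    for n,b in boxes.items():
        m=np.zeros(d.shape,bool); m[b[1]:b[3],b[0]:b[2]]=1; m&=(im.max(2)<60)&(d>0)&(X[...,2]<.2)
        zt=np.percentile(X[m][:,2],95); t=m&(abs(X[...,2]-zt)<.004)
        o[n]=(X[t].min(0)+X[t].max(0))/2; print(n,"%.4f"%zt,t.sum(),o[n].round(4),X[t].min(0).round(4),X[t].max(0).round(4))
    return o
if __name__=="__main__":
    o=tops("w2.npz",dict(pl=(210,60,275,130),f2=(85,185,130,245),f1=(145,185,180,245),r2=(250,195,274,235),r1=(276,195,300,235),post=(312,280,350,348)))
    c=(o["f1"]+o["f2"])[:2]/2; print(c)
    R=att(.047)
    if np.linalg.norm(c-[.5267,.0894])<.004:
        movep([*c,.24],R); hit=move_l([*c,.158],feed=.08,until_force=10); print(hit,sense()["position"])
        command_gripper(.018,30); sleep(.3); s=sense(); print(s["finger_gap"],s["gripper_force"],s["wrist_force"],s["position"])
        command_gripper(.072); move_l([*c,.25])
        movep([.63,.06,.30],R)
        im,d,K,p,W=wristcam(); np.savez("w3.npz",im=im,d=d,K=K,p=p,W=W); cv2.imwrite("pics/w3.png",im[:,:,::-1])
    print(sense()["time_s"])
E
python3 e.py
```

```text
pl 0.1655 1963 [0.6023 0.1738 0.1641] [0.5883 0.1595 0.1615] [0.6162 0.1882 0.1667]
f2 0.1610 577 [0.5079 0.0879 0.1599] [0.5029 0.0743 0.1571] [0.5129 0.1015 0.1627]
f1 0.1611 554 [0.546  0.0897 0.1597] [0.5408 0.0762 0.1572] [0.5512 0.1033 0.1623]
r2 0.1613 289 [0.6184 0.0931 0.16  ] [0.6123 0.0867 0.1574] [0.6245 0.0996 0.1626]
r1 0.1613 283 [0.6342 0.0941 0.1599] [0.6277 0.0879 0.1575] [0.6407 0.1003 0.1623]
post 0.1879 403 [0.6691 0.0279 0.1867] [0.6615 0.0204 0.1839] [0.6766 0.0355 0.1895]
[0.52693923 0.08880131]
False [0.52737293 0.08884213 0.15852169]
0.024920121354412846 31.57123625278473 [-6.98969166  0.1013572  11.62261031] [0.52564851 0.08886967 0.15889381]
14.7833
```

View pics/w3.png

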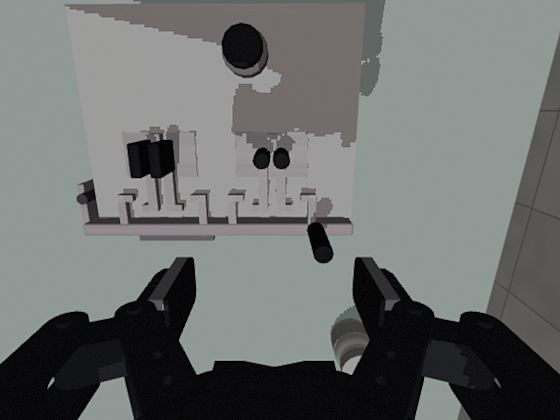

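The flat paddles are now together at (138,160)/(161,158) and the round posts at (261,158)/(281,158). The post top is at (323,254) and the hinge pin at (86,195). Next I'll fix the hinge position and check the arc's kinematics before grasping.

```bash
cat > g.py <<'E'
from h import *
from e import tops
o=tops("w3.npz",dict(f2=(125,140,150,180),f1=(151,140,175,178),post=(305,220,335,265),hinge=(74,180,98,206)))
P=(np.array([.6691,.0279])+o["post"][:2])/2
f=np.load("w3.npz"); print([cast((86,195),z,f["K"],f["p"],f["W"]).round(4) for z in (.12,.13)])
H=o["hinge"][:2]; v=P-H; print("P",P,"dist",np.hypot(*v),"ang",np.arctan2(v[1],v[0]))
H0=P-.217*np.array([np.cos(.047),np.sin(.047)]); print("H par",H0)
for off in (np.pi/2,0,-np.pi/2):
    for th in np.linspace(0,1.5,6):
        c=H0+.217*np.array([np.cos(.047-th),np.sin(.047-th)]); q=inverse_kinematics([*c,.172],att(.047-th+off)); print(round(off,1),round(th,1),None if q is None else np.round(q,2))
E
python3 g.py
```

```text
f2 0.1613 476 [0.5227 0.0883 0.1598] [0.5139 0.0748 0.1573] [0.5314 0.1018 0.1622]
f1 0.1613 359 [0.5353 0.0892 0.16  ] [0.531  0.0758 0.1573] [0.5397 0.1026 0.1626]
post 0.1882 287 [0.6689 0.0279 0.1866] [0.6614 0.0209 0.1842] [0.6763 0.0349 0.189 ]
hinge 0.1270 70 [0.4536 0.0452 0.1255] [0.4488 0.0411 0.1232] [0.4585 0.0493 0.1278]
[array([0.4542, 0.0471, 0.12  ]), array([0.46  , 0.0499, 0.13  ])]
P [0.66898651 0.02789943] dist 0.21603609721396372 ang -0.08022577010555298
H par [0.45222614 0.01770418]
1.6 0.0 [-0.23  0.54  0.19  1.64 -0.11  0.97  1.61]
1.6 0.3 [-0.19  0.53  0.26  1.66 -0.16  0.97  1.44]
1.6 0.6 [-0.16  0.51  0.34  1.71 -0.2   0.95  1.28]
1.6 0.9 [-0.14  0.47  0.42  1.79 -0.24  0.92  1.1 ]
1.6 1.2 [-0.15  0.42  0.51  1.9  -0.26  0.89  0.91]
1.6 1.5 [-0.19  0.35  0.63  2.02 -0.27  0.85  0.71]
0 0.0 [-0.45  0.58  0.51  1.66 -0.32  1.    0.21]
0 0.3 [-0.41  0.58  0.58  1.67 -0.37  1.    0.05]
0 0.6 [-0.37  0.57  0.65  1.73 -0.4   0.99 -0.12]
0 0.9 [-0.34  0.53  0.72  1.81 -0.42  0.96 -0.3 ]
0 1.2 [-0.34  0.48  0.79  1.91 -0.43  0.93 -0.49]
0 1.5 [-0.39  0.42  0.9   2.03 -0.43  0.89 -0.71]
-1.6 0.0 [-0.65  0.66  0.83  1.67 -0.55  1.06 -1.16]
-1.6 0.3 [-0.59  0.68  0.91  1.69 -0.6   1.08 -1.32]
-1.6 0.6 [-0.55  0.68  0.97  1.74 -0.64  1.07 -1.49]
-1.6 0.9 [-0.53  0.67  1.05  1.82 -0.66  1.06 -1.65]
-1.6 1.2 [-0.53  0.64  1.13  1.92 -0.68  1.03 -1.83]
-1.6 1.5 [-0.56  0.58  1.21  2.04 -0.66  0.99 -2.03]
```

```bash
cat > k.py <<'E'
from h import *
P=np.array([.669,.0279]); H=np.array([.4536,.0452]); v=P-H; r=.217; a0=np.arctan2(v[1],v[0]); Z=.172
pose=lambda t:([*(H+r*np.array([np.cos(a0-t),np.sin(a0-t)])),Z],att(.047+np.pi/2-t))
p,R=pose(0); command_gripper(.045,40)
movep([P[0],P[1],.26],R); print("down hit",move_l([P[0],P[1],Z],feed=.08,until_force=8))
command_gripper(.005,40); s=sense(); print(s["finger_gap"],s["gripper_force"],s["wrist_force"],s["time_s"])
for t in np.linspace(0,1.48,15)[1:]:
    move_l(*pose(t),feed=.1); s=sense(); print(round(t,2),np.round(s["position"],3),round(s["finger_gap"],4),np.round(s["wrist_force"],1))
sleep(.3); im,d=camera("scene"); cv2.imwrite("pics/end.png",im[:,:,::-1]); s=sense(); print(s["time_s"],s["gripper_force"],s["wrist_force"],np.abs(s["qd"]).max())
E
python3 k.py
```

```text
down hit False
0.01515712479228602 38.89479875564575 [0.25760909 0.32620212 1.56588308] 18.1333
0.11 [0.666 0.005 0.173] 0.015 [-3.6  1.9  4.8]
0.21 [ 0.661 -0.017  0.173] 0.0153 [-3.2  1.3  4.3]
0.32 [ 0.653 -0.039  0.172] 0.0149 [-3.8  1.9  5.6]
0.42 [ 0.643 -0.059  0.172] 0.0151 [-2.3  2.3  4.9]
0.53 [ 0.632 -0.078  0.173] 0.015 [-1.1  4.4  4.8]
0.63 [ 0.616 -0.098  0.173] 0.0147 [-5.9  0.4  7.6]
0.74 [ 0.601 -0.113  0.173] 0.0147 [-1.8  3.2  4.7]
0.85 [ 0.584 -0.128  0.172] 0.0145 [-0.5  2.6  5. ]
0.95 [ 0.565 -0.141  0.172] 0.0151 [-1.1  2.5  5.4]
1.06 [ 0.545 -0.152  0.172] 0.0148 [-0.   2.9  5.8]
1.16 [ 0.524 -0.16   0.172] 0.0151 [0.6 3.  5.8]
1.27 [ 0.502 -0.167  0.172] 0.0149 [1.4 2.5 5.4]
1.37 [ 0.479 -0.171  0.172] 0.015 [1.3 2.1 5.1]
1.48 [ 0.457 -0.172  0.172] 0.0147 [1.6 1.4 5.6]
23.8417 39.52837407588959 [0.74359924 0.84016742 5.50442568] 0.0015144930183015042
```

View pics/end.png

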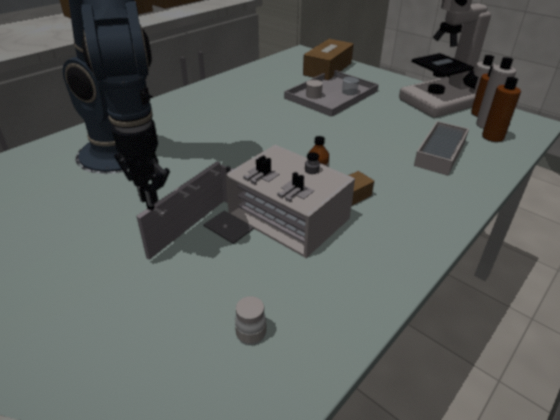

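The gate stands wide open from (228,175) to (145,240), with the gripper holding its post at (150,200). Both catches are squeezed in, the plunger is up, and the jar, carton and bottle haven't moved.

```bash
python3 -c "
from rig import *
print(finish_job())"
```

```text
the job is handed in; nothing more can be done
None
```

I pressed the plunger, squeezed the round catch and then the flat one, and handed the job in with the gripper still holding the gate open at about 1.48 rad; no verdict came back. The plunger reaching its stop is inferred from the 14 N force trigger and the fingertip height. The final scene picture shows the jar, carton and bottle where they started.

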